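# Put the handle stack back on a griddle press

### The job

The cast-iron griddle press has been washed and its handle has to go back on: thread the steel spacer tube, then the cup washer, then the wooden grip onto the bolt that stands up from the press, each one slid down fully home before the next, each the same way up as it stands now (the cup washer open side up). The bolt stands off-centre, so feel for it gently: never press on the press or its bolt with more than 30 N, lower the pieces along the bolt and do not let them drop, and leave everything else on the counter where it is.

Things in the scene. Friction and masses are not known exactly. Their poses are not given: they have to be found in the camera images.
- press: Griddle press: heavy black cast-iron plate 170 (x) x 110 (y) mm lying on a rubber mat, does not shift; plate top 16 mm above the counter, rib 4 mm higher round the edge, round boss 48 mm across in the middle, its flat top 24 mm above the counter. Origin: centre of the underside at counter height; z up. The bolt stands up out of the boss (see boss).
- boss (a point): Centre of the boss's flat top. NOT the bolt: the upright 12 mm bolt (end chamfered 1 mm, top 55 mm above the boss) comes up through an oversize 24 mm hole and is locked from below against its side, so its axis is 6 mm from here in a direction that differs each time and is not measured; it does not give. z up, axes as the press.
- spacer: Spacer: plain steel tube 30 mm in outer diameter, 24 mm long, with a 16 mm bore right through, standing on end on the counter. Origin: centre of its lower end; z up along the bore. Goes on first, onto the boss. About 90 g.
- washer: Cup washer (heat shield): shallow aluminium cup 50 mm in outer diameter and 12 mm high, floor 4 mm thick with a 16 mm hole in its middle, wall 2 mm thick, lying open side up. Origin: centre of its underside; z up. Goes on second, onto the spacer. About 50 g.
- grip: Wooden grip: turned wooden sleeve, very slightly barrelled, 34 mm in outer diameter, 60 mm long, with a 16 mm bore right through, standing on end. Origin: centre of its lower end; z up along the bore. Goes on last, onto the floor of the cup washer. About 60 g.
- bowl: Enamel bowl, 124 mm across and 55 mm high; origin at the centre of its underside. Leave alone.
- sauce: Yellow sauce bottle, 60 mm across and 170 mm high; origin at the centre of its underside. Leave alone.
- shaker: Metal salt shaker, 44 mm across and 88 mm high; origin at the centre of its underside. Leave alone.
- eggring: Thin steel egg ring, 90 mm across and 22 mm high; origin at its centre on the counter. Not part of the press; leave alone.
- nut: Flanged steel nut, 24 mm across and 18 mm high; origin at the centre of its underside. Put on later by hand; leave alone.
- spatula: Spatula lying flat, about 270 mm long along its x, origin under it near mid-length; leave alone.
- tongs: Steel tongs lying flat, about 240 mm long along their x, origin under them near mid-length; leave alone.
Things that resemble listed ones, but are neither listed nor needed, are in the scene too. Leave any yellow look-alike of the grip alone.

How it is judged:
On the way, in this order (a step that is already met when the one before it is completed fails the run):
1. The spacer is on the bolt, down on the boss (z of spacer in the frame of boss between -0.0025 and 0.0025 m and horizontal distance between spacer and boss below 0.01 m and angle between spacer's own z axis and vertical below 0.08 rad), for 0.2 s.
2. The cup washer is on the bolt, down on the spacer (all of step 1 and z of washer in the frame of boss between 0.0215 and 0.0265 m and horizontal distance between washer and boss below 0.01 m and angle between washer's own z axis and vertical below 0.08 rad), for 0.2 s.
3. The wooden grip is on the bolt, down on the washer (all of step 2 and z of grip in the frame of boss between 0.0255 and 0.0305 m and horizontal distance between grip and boss below 0.01 m and angle between grip's own z axis and vertical below 0.08 rad), for 0.2 s.
At the end, for the whole second after the job is handed in: All three on the bolt, released, at rest, upright (0.08 rad): spacer on the boss, washer (open side up) on the spacer, grip on the washer, lower ends 0, 24 and 28 mm above the boss top, each within 2.5 mm, and within 10 mm sideways of the boss centre (all of step 3 and linear speed of each of spacer, washer, grip below 0.02 m/s); the robot touches nothing.
It fails at once if The press or its bolt is pressed or pushed with more than 30 N (contact force between press and anything else above 30 N).
It fails at once if A piece is dropped along the bolt (faster than 0.3 m/s while around it) ((horizontal distance between spacer and boss below 0.012 m and z of spacer in the frame of boss below 0.056 m and linear speed of spacer above 0.3 m/s) or (horizontal distance between washer and boss below 0.012 m and z of washer in the frame of boss below 0.056 m and linear speed of washer above 0.3 m/s) or (horizontal distance between grip and boss below 0.012 m and z of grip in the frame of boss below 0.056 m and linear speed of grip above 0.3 m/s)).
It fails at once if Another thing on the counter is shifted by more than 25 mm (distance of any of bowl, sauce, shaker, eggring, nut, spatula, tongs from where it was at the start of the episode above 0.025 m).
It also fails if it takes over 72 s, if anything falls off the work surface, if the arm or the gripper's body presses on something with over 40 N, if the wrist force passes 120 N, or if a joint passes its speed limit or range.

### The arm

A 6-joint arm with a two-finger parallel gripper is mounted at the origin on the work surface. World frame = base frame: x ahead of the robot, y to its left, z up, the work surface at z = 0. Lengths are in m, angles in rad, forces in N, time in s.
With the tool pointing down it reaches from about 0.35 to 0.775 m from the base axis. Payload 5.5 kg.
Tool frame: the origin (TCP) lies at the very end of the fingers, on their centre line; the grasp point (between the pads) lies 19 mm behind it; z points along the fingers, y is the direction in which the jaws open and shut (so a half turn about z gives the same grasp; the last joint's range is limited). The gripper opens to 85 mm and grips with 20 to 120 N. Pads are 22 mm wide; open, the fingers measure 114 mm over their backs; the gripper's body (76 mm by 85 mm) begins 54 mm behind the grasp point. The pads swing forward as they close: fully open they stand 13 mm farther back than shut.
Start: joints at [1.174, 0.313, 0.046, 1.304, 0, 1.431], TCP at [0.146, 0.556, 0.231] pointing down, gripper open.
Joint ranges: [-2.76, 2.76], [-0.86, 1.69], [-1.03, 1.26], [-2.2, 2.34], [-1.47, 1.5], [-3.14, 3.14]. Speed limits (rad/s): [2.57, 2.57, 3.14, 3.14, 3.14, 3.14].

### API

Orientations are given as a unit quaternion [w, x, y, z].
In Python, from workcell import env gives the robot as it stands. The module is installed in compiled form; this text tells all that it offers.
- The arm moves only by the shell command python3 -m pendant 'ROWS' [FORCE]. ROWS is JSON, a list of rows, each an object with "fingers": the finger opening in mm, from 0 to 85.4; "delta_pos": the shift along the tool's x, y, z in mm, a list of three; "angular": the turn, a rotation vector about the tool's x, y, z in rad, a list of three. In form: [{"fingers": fingers, "delta_pos": [x, y, z], "angular": [ax, ay, az]}, ...]. A call has 1 to 12 rows; each row shifts and turns the commanded pose from where the row before left it, along the tool's axes as they then stand; what a row does not reach is not made up. A row lasts 1/10 s, in which the tool goes at most 50 mm and 8.59 degrees, less where a joint would pass 70% of its speed; a pose out of reach is approached as far as the arm can. A call is refused whole if a number of a shift passes 50 or a number of a turn 0.15, either way. A call with a gripper value outside its range is refused whole. The fingers move at their own pace and stop on an object; FORCE is the grip in N (left out, the last holds). Time passes only in rows, so rows that do not move let the fingers close. It gives the time, the measured TCP pose, the force and the opening at its end, in the units of the state.
- env.get_state(): the state, without advancing time (a new reading comes with each control period).
- env.read_camera(name): name is "scene" or "top" or "wrist"; returns the picture (420x560x3 uint8, blue, green, red); there is no depth.
- env.camera_params(name): a dict with "fx", "fy", "cx", "cy" (pixels), "view" (4x4, takes a point from world to camera coordinates). Camera axes: x right, y up, looking along -z (the intrinsics and any distortion apply to the point x, -y, -z); pixel columns grow to the right and rows downward; lengths in m; the calibration is good to about 2 mm. A picture is of the moment at which its call begins: read the wrist's pose just before it. camera_params takes no time and is no camera call; for the wrist camera it gives the pose at the moment of the call.
- env.hand_in(): hands the job in, once; it reports no verdict.
The state is a dict: "clock": time; "joint_pos": joint angles; "qvel": joint speeds; "tau": joint torques, N m; "tcp_pos": TCP position; "orientation": TCP orientation; "wrist_force": force on the tool from outside, world axes, zero at the start; "ft_torque": the same for the moment, N m; "finger_gap": finger opening in m.
Only numpy, scipy, OpenCV 4.12 (cv2) and the standard library are available. Lean on these libraries where they do the work, as an engineer would, in place of code of your own. Each camera call takes 0.05 s, during which the arm holds its last target. There are 200 camera calls.

## Working session

There is one attempt and no reset: what is moved stays moved. The work goes in short steps, Python scripts to look and compute and a shell command to move; the robot and the scene stay as the last step left them, time stands still between calls to the robot, and variables do not carry over. Pictures are saved under pics/ and viewed, about 8 in all and at most 12, crops included, and the job is handed in when it is done.

```bash
mkdir -p pics; cat > h.py <<'E'
import numpy as np, cv2
from workcell import env
def ray(cam,u,v,p=None):
    p=p or env.camera_params(cam); V=np.array(p["view"]); R=V[:3,:3]; t=V[:3,3]
    d=np.array([(u-p["cx"])/p["fx"],-(v-p["cy"])/p["fy"],-1.0])
    return -R.T@t, R.T@d
def at(cam,u,v,z,p=None):
    o,d=ray(cam,u,v,p); return o+d*(z-o[2])/d[2]
def px(cam,P,p=None):
    p=p or env.camera_params(cam); V=np.array(p["view"]); c=V[:3,:3]@np.array(P)+V[:3,3]
    return p["cx"]+p["fx"]*c[0]/-c[2], p["cy"]-p["fy"]*c[1]/-c[2]
E
python3 - <<'E'
from h import *
for c in("scene","top"):
    im=env.read_camera(c); cv2.imwrite(f"pics/{c}0.png",im)
    p=env.camera_params(c); print(c,{k:(np.round(v,4).tolist()) for k,v in p.items()})
s=env.get_state(); print(s)
E
```

```text
scene {'fx': 539.4494, 'fy': 539.4494, 'cx': 278.5098, 'cy': 213.0723, 'view': [[-0.6207, 0.784, -0.0006, 0.3844], [-0.6009, -0.4752, 0.6427, 0.2825], [0.5036, 0.3993, 0.7661, -1.5052], [0.0, 0.0, 0.0, 1.0]]}
top {'fx': 420.4529, 'fy': 420.4529, 'cx': 275.5857, 'cy': 211.3533, 'view': [[-0.0107, -0.9997, -0.0229, -0.0293], [0.9908, -0.0137, 0.1347, -0.5614], [-0.135, -0.0213, 0.9906, -1.1234], [0.0, 0.0, 0.0, 1.0]]}
{'clock': 0.1, 'joint_pos': array([1.17440285e+00, 3.13967790e-01, 4.50922712e-02, 1.30359360e+00,
       1.70105374e-05, 1.43121540e+00]), 'qvel': array([ 0.00051256, -0.00211815,  0.00097759,  0.00118   ,  0.00163475,
        0.00130428]), 'tau': array([ 2.96611586e-03, -4.81721914e+01,  2.99247301e+01,  1.27373741e-02,
       -1.40017278e-04,  6.32177564e-07]), 'tcp_pos': array([0.14586694, 0.55572336, 0.23047373]), 'orientation': array([-2.29672254e-04,  1.28053660e-01,  9.91766888e-01, -8.04290965e-04]), 'wrist_force': array([-0.29241541,  0.99583908, -0.19254861]), 'ft_torque': array([0.0342662 , 0.0511723 , 0.04278363]), 'finger_gap': 0.08502632676821091}
```

View pics/top0.png

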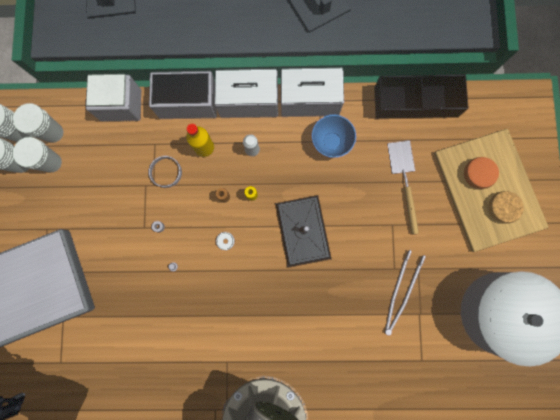

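View pics/scene0.png

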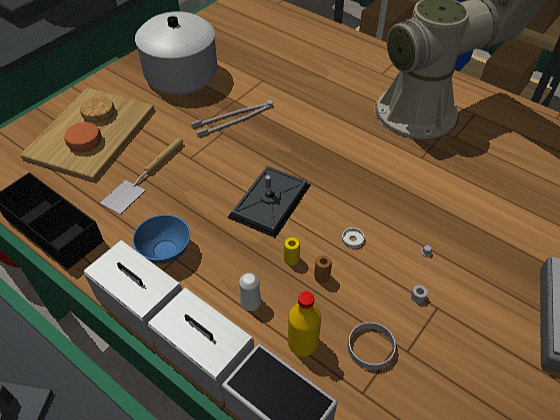

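Candidates in the top view:
- Spacer: grey tube at (157,226). The smaller flanged part at (172,267) is the nut.
- Washer: white cup at (225,241). The egg ring is at (165,171).
- Grip: brown at (222,195). The yellow look-alike at (250,193) is to be left alone.
- Press: at (303,231), bolt top near (305,229).

I'll check these choices in one close crop.

```bash
python3 - <<'E'
from h import *
t=cv2.imread("pics/top0.png"); s=cv2.imread("pics/scene0.png")
a=cv2.resize(t[165:285,135:345],None,fx=3.8,fy=3.8,interpolation=cv2.INTER_CUBIC)[:, :798]
cv2.imwrite("pics/c1.png",a)
for n,u,v,z in[("spacer",157,226,.024),("nut",172,267,.018),("washer",225,241,.008),("grip",222,195,.06),("yellow",250,193,.06),("bolttop",306,229,.079),("ring",165,171,.02),("shaker",250,140,.088)]:
    print(n,at("top",u,v,z).round(3))
for n,u,v,z in[("spacer",420,290,.024),("washer",353,237,.008),("grip",323,261,.06),("bolttop",268,178,.079)]:
    print("sc",n,at("scene",u,v,z).round(3))
p=env.camera_params("wrist");print({k:np.round(v,4).tolist() for k,v in p.items()})
E
```

```text
spacer [0.526 0.297 0.024]
nut [0.412 0.253 0.018]
washer [0.483 0.108 0.008]
grip [0.605 0.109 0.06 ]
yellow [0.609 0.033 0.06 ]
bolttop [ 0.507 -0.117  0.079]
ring [0.684 0.279 0.02 ]
shaker [0.75  0.03  0.088]
sc spacer [0.525 0.295 0.024]
sc washer [0.484 0.106 0.008]
sc grip [0.611 0.11  0.06 ]
sc bolttop [ 0.512 -0.115  0.079]
{'fx': 315.0557, 'fy': 315.0557, 'cx': 279.9717, 'cy': 207.2895, 'view': [[0.255, 0.9669, -0.0006, -0.5746], [-0.9307, 0.2452, -0.2716, 0.034], [-0.2624, 0.0698, 0.9624, -0.379], [0.0, 0.0, 0.0, 1.0]]}
```

View pics/c1.png

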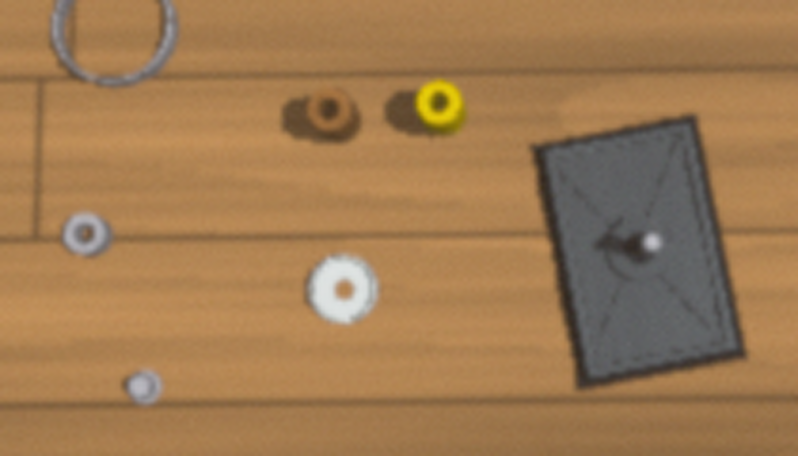

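The crop confirms the choices: spacer is the open grey ring at about (157,226), the nut is the smaller solid part, the washer is white, the grip is brown, and the bolt tip is off-centre on the press. Next I move above the spacer and square the tool to the world axes.

```bash
python3 -m pendant '[{"fingers":85,"delta_pos":[0,0,0],"angular":[0,0,-0.13]},{"fingers":85,"delta_pos":[0,0,0],"angular":[0,0,-0.127]},{"fingers":85,"delta_pos":[-30,-20,5],"angular":[0,0,0]},{"fingers":85,"delta_pos":[-30,-20,5],"angular":[0,0,0]},{"fingers":85,"delta_pos":[-30,-20,10],"angular":[0,0,0]},{"fingers":85,"delta_pos":[-30,-20,10],"angular":[0,0,0]},{"fingers":85,"delta_pos":[-30,-20,10],"angular":[0,0,0]},{"fingers":85,"delta_pos":[-30,-20,10],"angular":[0,0,0]},{"fingers":85,"delta_pos":[-30,-20,10],"angular":[0,0,0]},{"fingers":85,"delta_pos":[-30,-20,10],"angular":[0,0,0]},{"fingers":85,"delta_pos":[-30,-20,10],"angular":[0,0,0]},{"fingers":85,"delta_pos":[-30,-20,10],"angular":[0,0,0]}]' 40
python3 -m pendant '[{"fingers":85,"delta_pos":[-30,-20,5],"angular":[0,0,0]},{"fingers":85,"delta_pos":[-30,-20,5],"angular":[0,0,0]},{"fingers":85,"delta_pos":[-20,-20,0],"angular":[0,0,0]},{"fingers":85,"delta_pos":[0,0,0],"angular":[0,0,0]},{"fingers":85,"delta_pos":[0,0,0],"angular":[0,0,0]}]'
python3 - <<'E'
from h import *
p=env.camera_params("wrist"); im=env.read_camera("wrist"); cv2.imwrite("pics/w1.png",im)
s=env.get_state(); print(s["clock"],s["tcp_pos"],s["orientation"].round(4))
V=np.array(p["view"]); C=-V[:3,:3].T@V[:3,3]; print("cam-tcp",C-s["tcp_pos"],V[2])
print("spacer px guess",px("wrist",[.526,.296,.024],p))
E
```

```text
clock: 1.3
tcp_pos: [0.4469, 0.3551, 0.1405]
orientation: [-0.0, -0.0, 1.0, -0.0]
wrist_force: [0.7, 0.7, 0.4]
finger_gap: 0.0847
clock: 1.8
tcp_pos: [0.526, 0.2956, 0.1307]
orientation: [-0.001, 0.001, 1.0, -0.0]
wrist_force: [-0.1, 0.6, 0.2]
finger_gap: 0.0848
1.85 [0.52542685 0.29623899 0.13087103] [-7.e-04  0.e+00  1.e+00 -0.e+00]
cam-tcp [-0.06882658 -0.00016518  0.14301661] [-2.70609579e-01 -2.24688909e-04  9.62689153e-01 -1.40041719e-01]
spacer px guess (np.float64(279.80881151807836), np.float64(206.3039637407563))
```

View pics/w1.png

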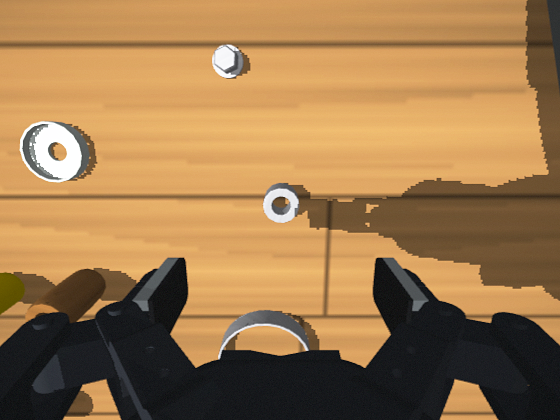

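Wrist view: spacer at (281,204), nut (hex head) at (228,61), washer at (55,152), egg ring below between the fingers, all clear of the spacer. I'll refine the spacer position.

```bash
cat >> h.py <<'E'
def blobs(mask,minA=60,maxA=1e9):
    n,l,st,c=cv2.connectedComponentsWithStats(mask.astype(np.uint8))
    return [(c[i].round(1).tolist(),st[i].tolist()) for i in range(1,n) if minA<st[i,4]<maxA]
def ell(mask,u,v,r):
    "outer and hole ellipses of blob near u,v"
    m=np.zeros(mask.shape,np.uint8); m[v-r:v+r,u-r:u+r]=mask[v-r:v+r,u-r:u+r]
    cs,h=cv2.findContours(m,cv2.RETR_CCOMP,cv2.CHAIN_APPROX_NONE)
    return [(("hole" if h[0][i][3]>=0 else "out"),cv2.fitEllipse(c)) for i,c in enumerate(cs) if len(c)>15]
E
python3 - <<'E'
from h import *
im=cv2.imread("pics/w1.png"); p=env.camera_params("wrist")
for th in (150,190,225):
    m=(im.min(2)>th)
    for k,e in ell(m,281,204,30):
        print(th,k,np.round(e[0],1),np.round(e[1],1), at("wrist",*e[0],.024,p).round(4))
E
```

```text
150 out [280. 205.] [33.8 34.4] [0.5244 0.2968 0.024 ]
150 hole [280.4 205.3] [19.3 19.6] [0.5247 0.2971 0.024 ]
190 out [279.9 205.1] [33.  33.8] [0.5245 0.2967 0.024 ]
190 hole [280.5 205.2] [20.  20.6] [0.5246 0.2972 0.024 ]
225 out [279.9 205. ] [32.5 32.9] [0.5244 0.2967 0.024 ]
225 hole [280.5 205.2] [20.4 21.8] [0.5246 0.2972 0.024 ]
```

```bash
python3 -m pendant '[{"fingers":85,"delta_pos":[1,0.8,30],"angular":[0,0,0]},{"fingers":70,"delta_pos":[0,0,30],"angular":[0,0,0]},{"fingers":60,"delta_pos":[0,0,30],"angular":[0,0,0]},{"fingers":50,"delta_pos":[0,0,25],"angular":[0,0,0]},{"fingers":50,"delta_pos":[0,0,12],"angular":[0,0,0]},{"fingers":40,"delta_pos":[0,0,0],"angular":[0,0,0]},{"fingers":28,"delta_pos":[0,0,0],"angular":[0,0,0]},{"fingers":20,"delta_pos":[0,0,0],"angular":[0,0,0]},{"fingers":20,"delta_pos":[0,0,0],"angular":[0,0,0]},{"fingers":20,"delta_pos":[0,0,0],"angular":[0,0,0]},{"fingers":20,"delta_pos":[0,0,0],"angular":[0,0,0]}]' 40
```

```text
clock: 2.95
tcp_pos: [0.5256, 0.2972, 0.0049]
orientation: [0.001, -0.0, 1.0, 0.0]
wrist_force: [-1.0, -0.4, 1.1]
finger_gap: 0.0292
```

```bash
python3 -m pendant '[{"fingers":20,"delta_pos":[0,0,-15],"angular":[0,0,0]},{"fingers":20,"delta_pos":[0,0,-40],"angular":[0,0,0]},{"fingers":20,"delta_pos":[0,0,-40],"angular":[0,0,0]},{"fingers":20,"delta_pos":[0,-20,-40],"angular":[0,0,0]},{"fingers":20,"delta_pos":[0,-35,-40],"angular":[0,0,0]},{"fingers":20,"delta_pos":[0,-35,0],"angular":[0,0,0]},{"fingers":20,"delta_pos":[0,-35,0],"angular":[0,0,0]},{"fingers":20,"delta_pos":[0,-35,0],"angular":[0,0,0]},{"fingers":20,"delta_pos":[0,-35,0],"angular":[0,0,0]},{"fingers":20,"delta_pos":[2,-35,0],"angular":[0,0,0]},{"fingers":20,"delta_pos":[2,-35,0],"angular":[0,0,0]},{"fingers":20,"delta_pos":[2,-35,0],"angular":[0,0,0]}]'
python3 -m pendant '[{"fingers":20,"delta_pos":[2,-35,0],"angular":[0,0,0]},{"fingers":20,"delta_pos":[2,-35,0],"angular":[0,0,0]},{"fingers":20,"delta_pos":[2,-28,0],"angular":[0,0,0]},{"fingers":20,"delta_pos":[2,-15,0],"angular":[0,0,0]},{"fingers":20,"delta_pos":[0,0,0],"angular":[0,0,0]},{"fingers":20,"delta_pos":[0,0,0],"angular":[0,0,0]},{"fingers":20,"delta_pos":[0,0,0],"angular":[0,0,0]}]'
python3 - <<'E'
from h import *
p=env.camera_params("wrist"); im=env.read_camera("wrist"); cv2.imwrite("pics/w2.png",im)
s=env.get_state(); print(s["clock"],s["tcp_pos"])
V=np.array(p["view"]); C=-V[:3,:3].T@V[:3,3]; print("cam-tcp",C-s["tcp_pos"],C)
print("bolt px guess",px("wrist",[.510,-.116,.079],p), "spacer held bottom",px("wrist",s["tcp_pos"]-[0,0,.004],p))
E
```

```text
clock: 4.15
tcp_pos: [0.5189, -0.0023, 0.1772]
orientation: [0.0, -0.0, 1.0, 0.0]
wrist_force: [0.3, -1.0, -1.1]
finger_gap: 0.0289
clock: 4.85
tcp_pos: [0.5111, -0.1127, 0.1769]
orientation: [-0.0, -0.001, 1.0, 0.0]
wrist_force: [-0.3, 0.2, -0.6]
finger_gap: 0.029
4.9 [ 0.51122177 -0.11268338  0.17692801]
cam-tcp [-6.96388839e-02  5.36433888e-05  1.43111394e-01] [ 0.44158289 -0.11262973  0.32003941]
bolt px guess (np.float64(275.2116156194134), np.float64(207.66310610175634)) spacer held bottom (np.float64(279.34460079090786), np.float64(260.31418979925763))
```

View pics/w2.png

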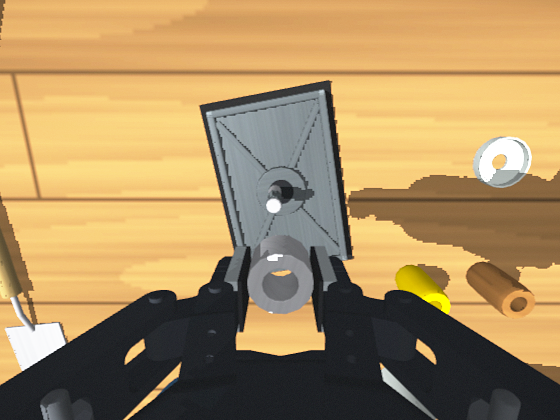

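Bolt tip at (274,205), held spacer's top ring around (280,283). I'll measure both in the same picture.

```bash
python3 - <<'E'
from h import *
im=cv2.imread("pics/w2.png"); p=env.camera_params("wrist"); s=env.get_state()
for th in (200,225,245):
    m=im.min(2)>th
    print(th,[(b,at("wrist",*b[0],.079,p).round(4)) for b in blobs(m[190:220,255:295],20)] )
    for k,e in ell(m,274,205,14): print(k,np.round(e[0],1),np.round(e[1],1), at("wrist",*e[0],.079,p).round(4))
for dx in(-1,0,1):
  z=s["tcp_pos"][2]+.020; print("pred top ring centre",px("wrist",[s["tcp_pos"][0]+dx*.001,s["tcp_pos"][1],z],p))
cv2.imwrite("pics/w2c.png",cv2.resize(im[180:320,215:345],None,fx=4,fy=4,interpolation=cv2.INTER_NEAREST))
print(im[255:315:3,280].min(1), im[283,240:320:3].min(1))
E
```

```text
200 [(([18.0, 15.5], [11, 9, 15, 14, 160]), array([ 0.3748, -0.2898,  0.079 ]))]
out [273.  205.5] [13.2 13.7] [ 0.5083 -0.1177  0.079 ]
225 [(([17.9, 15.4], [11, 9, 14, 14, 147]), array([ 0.3747, -0.2898,  0.079 ]))]
out [272.9 205.4] [12.6 13.1] [ 0.5082 -0.1177  0.079 ]
245 [(([17.9, 15.7], [12, 10, 13, 12, 123]), array([ 0.3749, -0.2899,  0.079 ]))]
out [272.9 205.6] [11.2 12.2] [ 0.5084 -0.1177  0.079 ]
pred top ring centre (np.float64(279.13802610893134), np.float64(281.98952629411843))
pred top ring centre (np.float64(279.1378520872531), np.float64(284.04813083022236))
pred top ring centre (np.float64(279.13767875310145), np.float64(286.09860221158397))
[255 148 148 144 141 140 121 100 107 104 107 110 108 107 108 114 143 142
 143 141] [ 39  25  18 150 146 143 143 136  98  99 105 108 111 106 107 106 107 103
 100  92 150 146 144 144 149  27  26]
```

View pics/w2c.png

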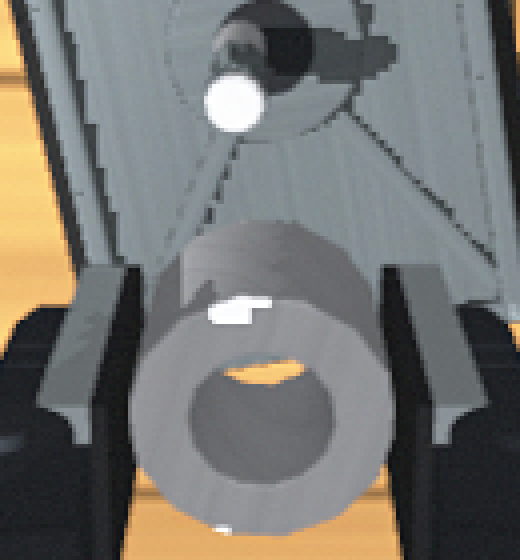

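```bash
python3 -m pendant '[{"fingers":20,"delta_pos":[3,-5.3,0],"angular":[0,0,0]},{"fingers":20,"delta_pos":[0,0,30],"angular":[0,0,0]},{"fingers":20,"delta_pos":[0,0,30],"angular":[0,0,0]},{"fingers":20,"delta_pos":[0,0,20],"angular":[0,0,0]},{"fingers":20,"delta_pos":[0,0,0],"angular":[0,0,0]},{"fingers":20,"delta_pos":[0,0,0],"angular":[0,0,0]},{"fingers":20,"delta_pos":[0,0,0],"angular":[0,0,0]}]'
python3 - <<'E'
from h import *
p=env.camera_params("wrist"); im=env.read_camera("wrist"); cv2.imwrite("pics/w3.png",im)
s=env.get_state(); print(s["clock"],s["tcp_pos"],s["wrist_force"])
print("bolt px",px("wrist",[.5083,-.1177,.079],p))
o=cv2.imread("pics/w2.png")
cv2.imwrite("pics/w3c.png",cv2.resize(im[200:320,205:355],None,fx=4,fy=4,interpolation=cv2.INTER_NEAREST))
E
```

```text
clock: 5.6
tcp_pos: [0.5093, -0.1194, 0.0984]
orientation: [0.001, -0.0, 1.0, -0.0]
wrist_force: [0.2, -0.2, -1.0]
finger_gap: 0.029
5.65 [ 0.50939236 -0.11950793  0.0984606 ] [ 0.43090016 -0.63763279 -0.72196151]
bolt px (np.float64(282.3860104567549), np.float64(246.56032692297362))
```

View pics/w3c.png

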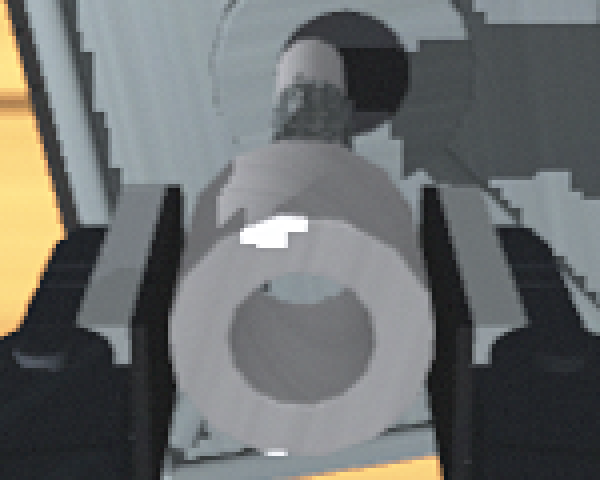

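The bolt sits about 1.3 mm to +y of the spacer axis (columns 310 and 302 in the crop), matching the TCP reading. Correcting that and feeling down.

```bash
python3 -m pendant '[{"fingers":20,"delta_pos":[1.1,1.3,4],"angular":[0,0,0]},{"fingers":20,"delta_pos":[0,0,4],"angular":[0,0,0]},{"fingers":20,"delta_pos":[0,0,0],"angular":[0,0,0]},{"fingers":20,"delta_pos":[0,0,0],"angular":[0,0,0]}]'
python3 -m pendant '[{"fingers":20,"delta_pos":[0,0,1],"angular":[0,0,0]},{"fingers":20,"delta_pos":[0,0,1],"angular":[0,0,0]},{"fingers":20,"delta_pos":[0,0,1],"angular":[0,0,0]},{"fingers":20,"delta_pos":[0,0,1],"angular":[0,0,0]},{"fingers":20,"delta_pos":[0,0,1],"angular":[0,0,0]},{"fingers":20,"delta_pos":[0,0,1],"angular":[0,0,0]},{"fingers":20,"delta_pos":[0,0,1],"angular":[0,0,0]},{"fingers":20,"delta_pos":[0,0,1],"angular":[0,0,0]}]'
```

```text
clock: 6.05
tcp_pos: [0.507, -0.1178, 0.0888]
orientation: [-0.0, -0.0, 1.0, 0.0]
wrist_force: [0.3, 0.2, -0.4]
finger_gap: 0.0287
clock: 6.85
tcp_pos: [0.5071, -0.1179, 0.0808]
orientation: [0.0, -0.0, 1.0, 0.0]
wrist_force: [-0.0, 0.0, -0.1]
finger_gap: 0.0288
```

```bash
python3 -m pendant '[{"fingers":20,"delta_pos":[-0.5,0,1],"angular":[0,0,0]},{"fingers":20,"delta_pos":[0,0,1],"angular":[0,0,0]},{"fingers":20,"delta_pos":[0,0,1],"angular":[0,0,0]},{"fingers":20,"delta_pos":[0,0,1],"angular":[0,0,0]},{"fingers":20,"delta_pos":[0,0,1],"angular":[0,0,0]},{"fingers":20,"delta_pos":[0,0,1],"angular":[0,0,0]}]'
python3 -m pendant '[{"fingers":20,"delta_pos":[0,0,2],"angular":[0,0,0]},{"fingers":20,"delta_pos":[0,0,2],"angular":[0,0,0]},{"fingers":20,"delta_pos":[0,0,2],"angular":[0,0,0]},{"fingers":20,"delta_pos":[0,0,2],"angular":[0,0,0]}]'
python3 - <<'E'
from h import *
im=env.read_camera("wrist"); cv2.imwrite("pics/w4.png",im)
cv2.imwrite("pics/w4c.png",cv2.resize(im[200:320,205:355],None,fx=4,fy=4,interpolation=cv2.INTER_NEAREST))
E
```

```text
clock: 7.45
tcp_pos: [0.5076, -0.1179, 0.0748]
orientation: [-0.0, -0.0, 1.0, 0.0]
wrist_force: [0.7, -0.4, -1.1]
finger_gap: 0.0289
clock: 7.85
tcp_pos: [0.5076, -0.1178, 0.0667]
orientation: [-0.0, -0.0, 1.0, 0.0]
wrist_force: [-0.4, -0.7, -1.4]
finger_gap: 0.0286
```

View pics/w4c.png

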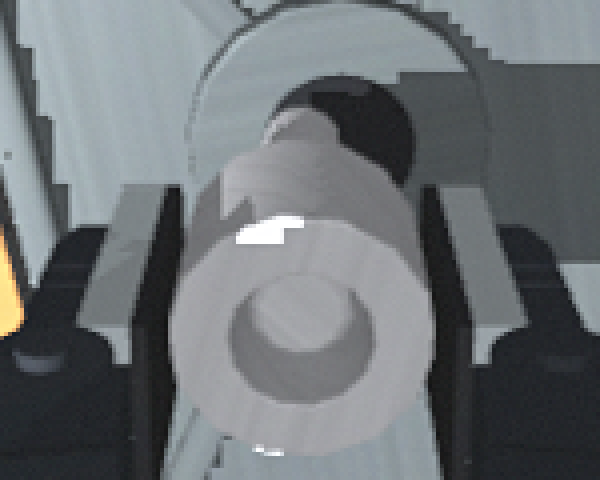

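The bolt tip shows inside the bore, at about (302,313) in the crop, centred across. Lowering to the boss.

```bash
python3 -m pendant '[{"fingers":20,"delta_pos":[0,0,4],"angular":[0,0,0]},{"fingers":20,"delta_pos":[0,0,4],"angular":[0,0,0]},{"fingers":20,"delta_pos":[0,0,4],"angular":[0,0,0]},{"fingers":20,"delta_pos":[0,0,4],"angular":[0,0,0]},{"fingers":20,"delta_pos":[0,0,4],"angular":[0,0,0]},{"fingers":20,"delta_pos":[0,0,4],"angular":[0,0,0]},{"fingers":20,"delta_pos":[0,0,4],"angular":[0,0,0]},{"fingers":20,"delta_pos":[0,0,4],"angular":[0,0,0]},{"fingers":20,"delta_pos":[0,0,2],"angular":[0,0,0]},{"fingers":20,"delta_pos":[0,0,1],"angular":[0,0,0]},{"fingers":20,"delta_pos":[0,0,0],"angular":[0,0,0]}]'
python3 -m pendant '[{"fingers":20,"delta_pos":[0,0,1],"angular":[0,0,0]},{"fingers":20,"delta_pos":[0,0,0],"angular":[0,0,0]}]'
python3 -m pendant '[{"fingers":20,"delta_pos":[0,0,0.7],"angular":[0,0,0]},{"fingers":20,"delta_pos":[0,0,0],"angular":[0,0,0]}]'
```

```text
clock: 9.0
tcp_pos: [0.5076, -0.1178, 0.0318]
orientation: [-0.0, -0.0, 1.0, 0.0]
wrist_force: [-0.4, 0.4, -2.2]
finger_gap: 0.0292
clock: 9.2
tcp_pos: [0.5076, -0.1179, 0.0309]
orientation: [0.0, -0.0, 1.0, 0.0]
wrist_force: [-0.2, -0.2, -1.5]
finger_gap: 0.0289
clock: 9.4
tcp_pos: [0.5076, -0.1178, 0.0302]
orientation: [0.0, -0.0, 1.0, 0.0]
wrist_force: [-0.7, 0.1, -1.8]
finger_gap: 0.029
```

```bash
python3 -m pendant '[{"fingers":20,"delta_pos":[0,0,0.7],"angular":[0,0,0]},{"fingers":20,"delta_pos":[0,0,0],"angular":[0,0,0]}]'
python3 -m pendant '[{"fingers":20,"delta_pos":[0,0,0.5],"angular":[0,0,0]},{"fingers":20,"delta_pos":[0,0,0],"angular":[0,0,0]}]'
python3 -m pendant '[{"fingers":20,"delta_pos":[0,0,0.4],"angular":[0,0,0]},{"fingers":20,"delta_pos":[0,0,0],"angular":[0,0,0]}]'
```

```text
clock: 9.6
tcp_pos: [0.5076, -0.1178, 0.0294]
orientation: [-0.0, -0.0, 1.0, 0.0]
wrist_force: [0.3, 0.5, -0.6]
finger_gap: 0.0291
clock: 9.8
tcp_pos: [0.5076, -0.1179, 0.029]
orientation: [-0.0, -0.0, 1.0, 0.0]
wrist_force: [0.8, 0.4, 0.0]
finger_gap: 0.0288
clock: 10.0
tcp_pos: [0.5076, -0.1179, 0.0289]
orientation: [0.0, -0.0, 1.0, -0.0]
wrist_force: [-1.6, 1.1, 2.5]
finger_gap: 0.029
```

Spacer seated: contact at TCP z 0.0289 with about 3 N. Releasing and rising, then on to the washer at about (.483,.107).

```bash
python3 -m pendant '[{"fingers":34,"delta_pos":[0,0,0],"angular":[0,0,0]},{"fingers":45,"delta_pos":[0,0,0],"angular":[0,0,0]},{"fingers":60,"delta_pos":[0,0,0],"angular":[0,0,0]},{"fingers":60,"delta_pos":[0,0,-5],"angular":[0,0,0]},{"fingers":60,"delta_pos":[0,0,-25],"angular":[0,0,0]},{"fingers":60,"delta_pos":[0,0,-30],"angular":[0,0,0]},{"fingers":85,"delta_pos":[0,0,-30],"angular":[0,0,0]},{"fingers":85,"delta_pos":[0,10,-20],"angular":[0,0,0]},{"fingers":85,"delta_pos":[3,30,0],"angular":[0,0,0]},{"fingers":85,"delta_pos":[3,35,0],"angular":[0,0,0]},{"fingers":85,"delta_pos":[3,35,0],"angular":[0,0,0]},{"fingers":85,"delta_pos":[3,35,0],"angular":[0,0,0]}]' 40
python3 -m pendant '[{"fingers":85,"delta_pos":[3,35,0],"angular":[0,0,0]},{"fingers":85,"delta_pos":[3,30,0],"angular":[0,0,0]},{"fingers":85,"delta_pos":[6,15,0],"angular":[0,0,0]},{"fingers":85,"delta_pos":[0,0,0],"angular":[0,0,0]},{"fingers":85,"delta_pos":[0,0,0],"angular":[0,0,0]},{"fingers":85,"delta_pos":[0,0,0],"angular":[0,0,0]}]'
python3 - <<'E'
from h import *
t=env.read_camera("scene"); cv2.imwrite("pics/s5.png",t)
p=env.camera_params("wrist"); im=env.read_camera("wrist"); cv2.imwrite("pics/w5.png",im)
s=env.get_state(); print(s["clock"],s["tcp_pos"])
u,v=map(int,px("wrist",[.483,.107,.01],p)); print(u,v)
for th in (150,190,225):
    m=(im.min(2)>th)
    for k,e in ell(m,u,v,60):
        print(th,k,np.round(e[0],1),np.round(e[1],1), at("wrist",*e[0],.004,p).round(4),at("wrist",*e[0],.012,p).round(4))
a=im[v-70:v+70,u-90:u+90]; b=cv2.resize(t[150:240,220:320],(311,280),interpolation=cv2.INTER_CUBIC)
cv2.imwrite("pics/c5.png",np.hstack([cv2.resize(a,None,fx=2,fy=2),b]))
E
```

```text
clock: 11.2
tcp_pos: [0.4954, 0.0282, 0.1391]
orientation: [0.0, 0.0, 1.0, 0.0]
wrist_force: [0.1, 0.5, 0.1]
finger_gap: 0.0852
clock: 11.8
tcp_pos: [0.4839, 0.1065, 0.1388]
orientation: [0.0, 0.0, 1.0, -0.0]
wrist_force: [0.5, -0.4, -0.0]
finger_gap: 0.0853
11.9 [0.4839242  0.10626417 0.13868602]
280 198
150 out [280.2 198. ] [54.6 55.5] [0.4842 0.107  0.004 ] [0.4821 0.107  0.012 ]
150 hole [276.6 216.3] [12.4 27.6] [0.5016 0.1037 0.004 ] [0.4991 0.1037 0.012 ]
150 hole [280.4 196.4] [17.1 17.3] [0.4827 0.1072 0.004 ] [0.4807 0.1072 0.012 ]
150 hole [260.1 197.3] [ 8.9 24.9] [0.4835 0.0887 0.004 ] [0.4815 0.0892 0.012 ]
190 out [280.2 198.1] [53.9 54.9] [0.4843 0.107  0.004 ] [0.4822 0.107  0.012 ]
190 hole [280.5 196.6] [17.5 17.9] [0.4829 0.1073 0.004 ] [0.4809 0.1072 0.012 ]
190 hole [282.3 197.2] [49.1 51.9] [0.4834 0.1089 0.004 ] [0.4814 0.1088 0.012 ]
225 out [280.1 198.1] [53.4 54.6] [0.4843 0.107  0.004 ] [0.4823 0.107  0.012 ]
225 hole [280.5 196.7] [17.7 18.6] [0.483  0.1073 0.004 ] [0.481  0.1073 0.012 ]
225 hole [281.4 197.9] [48.7 50.3] [0.4841 0.1081 0.004 ] [0.4821 0.1081 0.012 ]
```

View pics/c5.png

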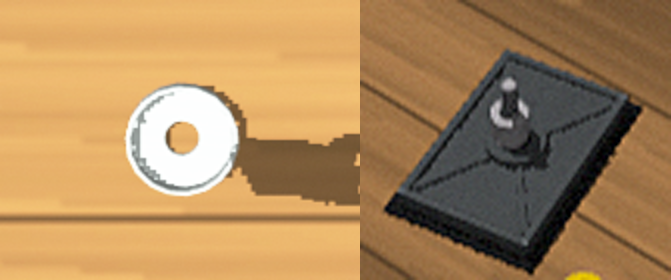

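Spacer stands upright on the boss (right half); the washer is clear of everything, centred at about (.4825,.107). Grasping it low, since the pads stand back at this opening.

```bash
python3 -m pendant '[{"fingers":75,"delta_pos":[1.4,0.7,35],"angular":[0,0,0]},{"fingers":75,"delta_pos":[0,0,35],"angular":[0,0,0]},{"fingers":75,"delta_pos":[0,0,35],"angular":[0,0,0]},{"fingers":70,"delta_pos":[0,0,20],"angular":[0,0,0]},{"fingers":60,"delta_pos":[0,0,8],"angular":[0,0,0]},{"fingers":55,"delta_pos":[0,0,4],"angular":[0,0,0]},{"fingers":45,"delta_pos":[0,0,0],"angular":[0,0,0]},{"fingers":40,"delta_pos":[0,0,0],"angular":[0,0,0]},{"fingers":40,"delta_pos":[0,0,0],"angular":[0,0,0]},{"fingers":40,"delta_pos":[0,0,0],"angular":[0,0,0]}]' 30
python3 - <<'E'
from h import *
p=env.camera_params("wrist");im=env.read_camera("wrist"); cv2.imwrite("pics/w6.png",im)
cv2.imwrite("pics/w6c.png",cv2.resize(im[190:340,180:380],None,fx=3,fy=3))
s=env.get_state(); print(s["tcp_pos"],s["wrist_force"])
E
```

```text
clock: 12.9
tcp_pos: [0.4828, 0.1079, 0.0024]
orientation: [0.001, -0.0, 1.0, 0.0]
wrist_force: [-0.1, 0.4, -0.3]
finger_gap: 0.0482
[0.48264509 0.10793357 0.00223732] [ 0.49999937 -0.08446427 -0.05945284]
```

View pics/w6c.png

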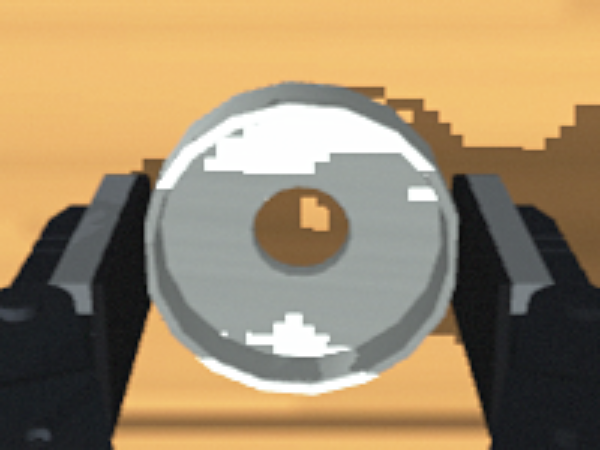

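```bash
python3 - <<'E'
from h import *
p=env.camera_params("wrist"); s=env.get_state(); V=np.array(p["view"]); C=-V[:3,:3].T@V[:3,3]
print("cam-tcp",C-s["tcp_pos"])
print("hole-tcp",at("wrist",280.3,266.7,.004,p)-s["tcp_pos"])
im=cv2.imread("pics/w6.png")
# bolt in bore, pic w4
q=dict(p); W=V.copy(); C2=np.array([.5076,-.1179,.0667])+C-s["tcp_pos"]; W[:3,3]=-W[:3,:3]@C2; q["view"]=W
b=at("wrist",280.5,278.2,.079,q); print("bolt",b,"spacer top",at("wrist",280.2,284.0,.0667+.020,q))
E
```

```text
cam-tcp [-0.0697571   0.00024975  0.14305209]
hole-tcp [0.00080397 0.00052591 0.00176268]
bolt [ 0.50896369 -0.11730492  0.079     ] spacer top [ 0.50758492 -0.11745679  0.0867    ]
```

Washer held level at gap 48 mm, hole centred in the crop at (301,230). Carrying it to the bolt, TCP target about (.508,-.118).

```bash
python3 -m pendant '[{"fingers":40,"delta_pos":[0,0,-10],"angular":[0,0,0]},{"fingers":40,"delta_pos":[0,0,-30],"angular":[0,0,0]},{"fingers":40,"delta_pos":[0,0,-35],"angular":[0,0,0]},{"fingers":40,"delta_pos":[0,-10,-35],"angular":[0,0,0]},{"fingers":40,"delta_pos":[-5,-30,-10],"angular":[0,0,0]},{"fingers":40,"delta_pos":[-5,-35,0],"angular":[0,0,0]},{"fingers":40,"delta_pos":[-5,-35,0],"angular":[0,0,0]},{"fingers":40,"delta_pos":[-5,-35,0],"angular":[0,0,0]},{"fingers":40,"delta_pos":[-5,-35,0],"angular":[0,0,0]},{"fingers":40,"delta_pos":[0,-30,0],"angular":[0,0,0]},{"fingers":40,"delta_pos":[0,-16,0],"angular":[0,0,0]},{"fingers":40,"delta_pos":[0,0,0],"angular":[0,0,0]}]'
python3 -m pendant '[{"fingers":40,"delta_pos":[0,0,15],"angular":[0,0,0]},{"fingers":40,"delta_pos":[0,0,10],"angular":[0,0,0]},{"fingers":40,"delta_pos":[0,0,0],"angular":[0,0,0]},{"fingers":40,"delta_pos":[0,0,0],"angular":[0,0,0]}]'
```

```text
clock: 14.15
tcp_pos: [0.5073, -0.1198, 0.1221]
orientation: [0.0, 0.001, 1.0, -0.0]
wrist_force: [0.1, -0.1, -0.6]
finger_gap: 0.048
clock: 14.55
tcp_pos: [0.5069, -0.1172, 0.0965]
orientation: [-0.0, -0.001, 1.0, 0.0]
wrist_force: [-0.3, -0.6, -0.8]
finger_gap: 0.0479
```

```bash
python3 -m pendant '[{"fingers":40,"delta_pos":[-1,-0.7,6],"angular":[0,0,0]},{"fingers":40,"delta_pos":[0,0,5],"angular":[0,0,0]},{"fingers":40,"delta_pos":[0,0,0],"angular":[0,0,0]},{"fingers":40,"delta_pos":[0,0,0],"angular":[0,0,0]}]'
python3 - <<'E'
from h import *
p=env.camera_params("wrist");im=env.read_camera("wrist"); cv2.imwrite("pics/w7.png",im)
cv2.imwrite("pics/w7c.png",cv2.resize(im[230:310,230:330],None,fx=6,fy=6,interpolation=cv2.INTER_NEAREST))
s=env.get_state(); print(s["tcp_pos"])
E
```

```text
clock: 14.95
tcp_pos: [0.5081, -0.1188, 0.0854]
orientation: [-0.0, -0.0, 1.0, 0.0]
wrist_force: [0.4, 0.8, -0.0]
finger_gap: 0.0477
[ 0.50819744 -0.11885659  0.08560087]
```

View pics/w7c.png

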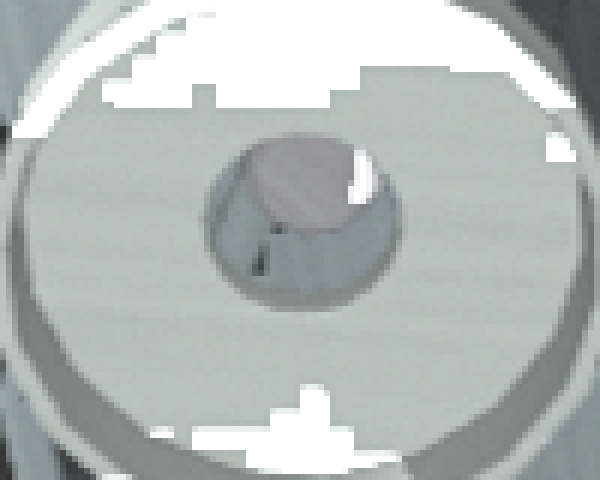

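The bolt tip shows in the washer hole, about 0.8 mm to +y after allowing for parallax. Correcting and lowering.

```bash
python3 -m pendant '[{"fingers":40,"delta_pos":[0.2,0.8,1],"angular":[0,0,0]},{"fingers":40,"delta_pos":[0,0,1],"angular":[0,0,0]},{"fingers":40,"delta_pos":[0,0,1],"angular":[0,0,0]},{"fingers":40,"delta_pos":[0,0,1],"angular":[0,0,0]},{"fingers":40,"delta_pos":[0,0,1],"angular":[0,0,0]},{"fingers":40,"delta_pos":[0,0,1],"angular":[0,0,0]}]'
python3 -m pendant '[{"fingers":40,"delta_pos":[0,0,1],"angular":[0,0,0]},{"fingers":40,"delta_pos":[0,0,1],"angular":[0,0,0]},{"fingers":40,"delta_pos":[0,0,1],"angular":[0,0,0]},{"fingers":40,"delta_pos":[0,0,1],"angular":[0,0,0]},{"fingers":40,"delta_pos":[0,0,1],"angular":[0,0,0]},{"fingers":40,"delta_pos":[0,0,1],"angular":[0,0,0]}]'
```

```text
clock: 15.6
tcp_pos: [0.508, -0.1181, 0.0795]
orientation: [0.0, -0.0, 1.0, 0.0]
wrist_force: [0.5, 0.3, 0.2]
finger_gap: 0.048
clock: 16.2
tcp_pos: [0.508, -0.118, 0.0735]
orientation: [-0.0, -0.0, 1.0, 0.0]
wrist_force: [-0.1, -0.4, -0.8]
finger_gap: 0.0481
```

```bash
python3 -m pendant '[{"fingers":40,"delta_pos":[0,0,3],"angular":[0,0,0]},{"fingers":40,"delta_pos":[0,0,3],"angular":[0,0,0]},{"fingers":40,"delta_pos":[0,0,3],"angular":[0,0,0]},{"fingers":40,"delta_pos":[0,0,3],"angular":[0,0,0]},{"fingers":40,"delta_pos":[0,0,3],"angular":[0,0,0]},{"fingers":40,"delta_pos":[0,0,3],"angular":[0,0,0]},{"fingers":40,"delta_pos":[0,0,2],"angular":[0,0,0]},{"fingers":40,"delta_pos":[0,0,1],"angular":[0,0,0]},{"fingers":40,"delta_pos":[0,0,0],"angular":[0,0,0]}]'
python3 -m pendant '[{"fingers":40,"delta_pos":[0,0,1],"angular":[0,0,0]},{"fingers":40,"delta_pos":[0,0,0],"angular":[0,0,0]}]'
python3 -m pendant '[{"fingers":40,"delta_pos":[0,0,0.6],"angular":[0,0,0]},{"fingers":40,"delta_pos":[0,0,0],"angular":[0,0,0]}]'
```

```text
clock: 17.1
tcp_pos: [0.5079, -0.118, 0.0524]
orientation: [-0.0, -0.0, 1.0, 0.0]
wrist_force: [-0.5, 0.2, -1.4]
finger_gap: 0.0478
clock: 17.3
tcp_pos: [0.5081, -0.1181, 0.0516]
orientation: [0.0, -0.0, 1.0, 0.0]
wrist_force: [-0.2, 0.2, -0.4]
finger_gap: 0.0479
clock: 17.5
tcp_pos: [0.508, -0.1181, 0.051]
orientation: [0.0, -0.0, 1.0, 0.0]
wrist_force: [-0.5, 0.1, -0.6]
finger_gap: 0.0478
```

```bash
python3 -m pendant '[{"fingers":40,"delta_pos":[0,0,0.5],"angular":[0,0,0]},{"fingers":40,"delta_pos":[0,0,0],"angular":[0,0,0]}]'
python3 -m pendant '[{"fingers":40,"delta_pos":[0,0,0.4],"angular":[0,0,0]},{"fingers":40,"delta_pos":[0,0,0],"angular":[0,0,0]}]'
python3 -m pendant '[{"fingers":40,"delta_pos":[0,0,0.4],"angular":[0,0,0]},{"fingers":40,"delta_pos":[0,0,0],"angular":[0,0,0]}]'
```

```text
clock: 17.7
tcp_pos: [0.508, -0.1181, 0.0505]
orientation: [0.0, -0.0, 1.0, 0.0]
wrist_force: [0.4, 0.5, -0.1]
finger_gap: 0.0482
clock: 17.9
tcp_pos: [0.508, -0.118, 0.0501]
orientation: [0.0, -0.0, 1.0, 0.0]
wrist_force: [0.3, -0.2, -0.3]
finger_gap: 0.048
clock: 18.1
tcp_pos: [0.508, -0.118, 0.0497]
orientation: [-0.0, -0.0, 1.0, 0.0]
wrist_force: [0.4, 0.3, -0.3]
finger_gap: 0.0479
```

```bash
python3 -m pendant '[{"fingers":40,"delta_pos":[0,0,0.4],"angular":[0,0,0]},{"fingers":40,"delta_pos":[0,0,0],"angular":[0,0,0]}]'
python3 -m pendant '[{"fingers":40,"delta_pos":[0,0,0.4],"angular":[0,0,0]},{"fingers":40,"delta_pos":[0,0,0],"angular":[0,0,0]}]'
python3 - <<'E'
from h import *
t=env.read_camera("wrist"); cv2.imwrite("pics/w8.png",t)
E
```

```text
clock: 18.3
tcp_pos: [0.508, -0.1181, 0.0496]
orientation: [0.0, -0.0, 1.0, -0.0]
wrist_force: [-1.3, 0.3, 2.7]
finger_gap: 0.0482
clock: 18.5
tcp_pos: [0.5081, -0.1181, 0.0495]
orientation: [0.0, -0.0, 1.0, -0.0]
wrist_force: [-2.2, 0.6, 6.8]
finger_gap: 0.0481
```

Contact at about 7 N with washer bottom at spacer-top height. Releasing, rising, going to the grip.

```bash
python3 -m pendant '[{"fingers":53,"delta_pos":[0,0,-0.4],"angular":[0,0,0]},{"fingers":58,"delta_pos":[0,0,0],"angular":[0,0,0]},{"fingers":66,"delta_pos":[0,0,0],"angular":[0,0,0]},{"fingers":66,"delta_pos":[0,0,-5],"angular":[0,0,0]},{"fingers":66,"delta_pos":[0,0,-25],"angular":[0,0,0]},{"fingers":66,"delta_pos":[0,0,-35],"angular":[0,0,0]},{"fingers":66,"delta_pos":[0,0,-30],"angular":[0,0,0]},{"fingers":66,"delta_pos":[0,10,-25],"angular":[0,0,0]},{"fingers":60,"delta_pos":[-15,30,0],"angular":[0,0,0]},{"fingers":55,"delta_pos":[-15,35,0],"angular":[0,0,0]},{"fingers":55,"delta_pos":[-15,35,0],"angular":[0,0,0]},{"fingers":55,"delta_pos":[-15,35,0],"angular":[0,0,0]}]' 40
python3 -m pendant '[{"fingers":55,"delta_pos":[-15,35,0],"angular":[0,0,0]},{"fingers":55,"delta_pos":[-15,30,0],"angular":[0,0,0]},{"fingers":55,"delta_pos":[-9,16,0],"angular":[0,0,0]},{"fingers":55,"delta_pos":[0,0,0],"angular":[0,0,0]},{"fingers":55,"delta_pos":[0,0,0],"angular":[0,0,0]},{"fingers":55,"delta_pos":[0,0,0],"angular":[0,0,0]}]'
python3 - <<'E'
from h import *
t=env.read_camera("scene"); cv2.imwrite("pics/s9.png",t)
p=env.camera_params("wrist"); im=env.read_camera("wrist"); cv2.imwrite("pics/w9.png",im)
s=env.get_state(); print(s["clock"],s["tcp_pos"], px("wrist",[.607,.109,.06],p))
a=im[120:340,130:430]; b=cv2.resize(t[150:240,220:320],(244,220),interpolation=cv2.INTER_CUBIC)
cv2.imwrite("pics/c9.png",np.hstack([a,b]))
E
```

```text
clock: 19.75
tcp_pos: [0.5685, 0.0282, 0.1698]
orientation: [0.0, 0.0, 1.0, -0.0]
wrist_force: [-0.1, -0.9, 0.8]
finger_gap: 0.055
clock: 20.35
tcp_pos: [0.6064, 0.1071, 0.1693]
orientation: [-0.0, 0.0, 1.0, -0.0]
wrist_force: [1.1, -0.4, 0.0]
finger_gap: 0.0553
20.45 [0.60660773 0.10688159 0.16949989] (np.float64(281.90316249326173), np.float64(205.80227989101238))
```

View pics/c9.png

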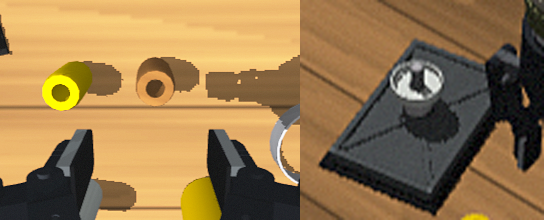

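Washer sits in place on the bolt (right half). The brown grip's top is near (284,213) and its yellow twin near (192,213). From here I work by numbers only, as the view budget is used up.

```bash
python3 - <<'E'
from h import *
im=cv2.imread("pics/w9.png"); p=env.camera_params("wrist"); s=env.get_state()
print("sauce base/cap",at("top",205,152,.0).round(3),at("top",192,130,.17).round(3),at("scene",306,298,.17).round(3))
g=im.astype(int); print("col284",[tuple(x) for x in im[190:240:3,284].tolist()]); print("row213",[tuple(x) for x in im[213,255:315:4].tolist()])
hsv=cv2.cvtColor(im,cv2.COLOR_BGR2HSV)
print([tuple(x) for x in hsv[213,255:315:4].tolist()])
E
```

```text
sauce base/cap [0.744 0.169 0.   ] [0.753 0.17  0.17 ] [0.759 0.171 0.17 ]
col284 [(57, 106, 154), (89, 169, 234), (83, 157, 224), (67, 119, 170), (33, 58, 82), (34, 61, 86), (32, 61, 84), (31, 57, 84), (33, 60, 83), (47, 86, 125), (86, 165, 231), (92, 173, 239), (74, 126, 175), (91, 152, 206), (108, 180, 233), (107, 176, 229), (106, 176, 229)]
row213 [(109, 177, 232), (110, 179, 232), (107, 176, 232), (77, 137, 198), (83, 158, 225), (84, 159, 227), (34, 56, 79), (34, 58, 85), (44, 77, 112), (47, 87, 126), (83, 162, 228), (85, 161, 229), (82, 142, 197), (110, 181, 235), (111, 185, 238)]
[(17, 135, 232), (17, 134, 232), (17, 137, 232), (15, 156, 198), (16, 161, 225), (16, 161, 227), (15, 145, 79), (14, 153, 85), (15, 155, 112), (15, 160, 126), (16, 162, 228), (16, 160, 229), (16, 149, 197), (17, 136, 235), (17, 136, 238)]
```

```bash
python3 - <<'E'
from h import *
im=cv2.imread("pics/w9.png"); p=env.camera_params("wrist"); s=env.get_state()
h=cv2.cvtColor(im,cv2.COLOR_BGR2HSV)
m=(h[...,1]>150)&(h[...,2]>205)
for k,e in ell(m,284,210,26): print(k,np.round(e,1) if 0 else e, at("wrist",*e[0],.06,p).round(4))
n=(h[...,2]<140); print(blobs(n[195:225,270:300],30), [at("wrist",270+b[0][0],195+b[0][1],.06,p).round(4) for b in blobs(n[195:225,270:300],30)])
print(s["tcp_pos"])
E
```

```text
out ((284.5924072265625, 208.04208374023438), (34.14460372924805, 35.22159194946289), 93.4791488647461) [0.6091 0.1112 0.06  ]
hole ((284.7679443359375, 208.07957458496094), (20.056968688964844, 21.378896713256836), 78.91302490234375) [0.6091 0.1113 0.06  ]
[([14.6, 13.1], [6, 5, 18, 18, 260])] [array([0.6091, 0.1112, 0.06  ])]
[0.60660773 0.10688159 0.16949989]
```

```bash
python3 -m pendant '[{"fingers":55,"delta_pos":[-2.5,4.3,20],"angular":[0,0,0]},{"fingers":55,"delta_pos":[0,0,30],"angular":[0,0,0]},{"fingers":55,"delta_pos":[0,0,30],"angular":[0,0,0]},{"fingers":55,"delta_pos":[0,0,30],"angular":[0,0,0]},{"fingers":55,"delta_pos":[0,0,30],"angular":[0,0,0]},{"fingers":50,"delta_pos":[0,0,14],"angular":[0,0,0]},{"fingers":40,"delta_pos":[0,0,0],"angular":[0,0,0]},{"fingers":30,"delta_pos":[0,0,0],"angular":[0,0,0]},{"fingers":25,"delta_pos":[0,0,0],"angular":[0,0,0]},{"fingers":25,"delta_pos":[0,0,0],"angular":[0,0,0]},{"fingers":25,"delta_pos":[0,0,0],"angular":[0,0,0]}]' 35
python3 - <<'E'
from h import *
p=env.camera_params("wrist");im=env.read_camera("wrist"); cv2.imwrite("pics/w10.png",im)
s=env.get_state(); print(s["tcp_pos"],s["wrist_force"]); u,v=px("wrist",[s["tcp_pos"][0],s["tcp_pos"][1],.06],p); print(u,v); u=int(u);v=int(v)
h=cv2.cvtColor(im,cv2.COLOR_BGR2HSV)
print("row",h[v,u-60:u+60:5].tolist()); print("col",h[v-60:v+60:5,u].tolist())
E
```

```text
clock: 21.55
tcp_pos: [0.6103, 0.1123, 0.0165]
orientation: [0.001, -0.0, 1.0, 0.0]
wrist_force: [-0.8, -1.1, -0.9]
finger_gap: 0.033
[0.61005232 0.11237267 0.01625093] [-0.22025817 -0.2519     -1.50793701]
279.1305906743032 316.32174150889045
row [[103, 57, 40], [93, 60, 38], [107, 59, 39], [130, 20, 39], [15, 154, 124], [15, 156, 124], [15, 158, 126], [15, 160, 124], [16, 148, 81], [15, 149, 87], [16, 151, 88], [16, 159, 90], [14, 145, 93], [15, 160, 91], [16, 157, 91], [16, 149, 87], [14, 142, 86], [15, 156, 121], [16, 161, 119], [15, 153, 120], [14, 155, 120], [13, 45, 51], [108, 39, 33], [103, 48, 37]]
col [[15, 151, 110], [15, 148, 110], [15, 153, 115], [15, 153, 122], [15, 157, 135], [15, 155, 166], [14, 151, 132], [15, 155, 128], [15, 156, 124], [16, 154, 91], [15, 156, 93], [14, 148, 93], [14, 145, 93], [15, 152, 92], [16, 153, 90], [14, 143, 93], [16, 151, 91], [16, 158, 124], [15, 150, 136], [16, 150, 138], [102, 92, 36], [114, 38, 34], [108, 38, 34], [110, 60, 38]]
```

```bash
cat >> h.py <<'E'
def hole(im,p,u,v,z,r=32,lim=107):
    h=cv2.cvtColor(im,cv2.COLOR_BGR2HSV); n=np.zeros(h.shape[:2],np.uint8)
    n[v-r:v+r,u-r:u+r]=(h[...,2]<lim)[v-r:v+r,u-r:u+r]&(h[...,1]>110)[v-r:v+r,u-r:u+r]
    c=max(cv2.findContours(n,cv2.RETR_EXTERNAL,cv2.CHAIN_APPROX_NONE)[0],key=cv2.contourArea)
    e=cv2.fitEllipse(c); return e,at("wrist",*e[0],z,p)
E
python3 - <<'E'
from h import *
im=cv2.imread("pics/w10.png"); p=env.camera_params("wrist"); s=env.get_state()
e,P=hole(im,p,281,320,.06); print(e,P-s["tcp_pos"])
E
```

```text
((279.958740234375, 319.046630859375), (37.754356384277344, 44.08600997924805), 89.73784637451172) [0.00075017 0.00030739 0.04374907]
```

```bash
python3 -m pendant '[{"fingers":25,"delta_pos":[0,0,-10],"angular":[0,0,0]},{"fingers":25,"delta_pos":[0,0,-30],"angular":[0,0,0]},{"fingers":25,"delta_pos":[0,0,-40],"angular":[0,0,0]},{"fingers":25,"delta_pos":[0,0,-40],"angular":[0,0,0]},{"fingers":25,"delta_pos":[0,-10,-25],"angular":[0,0,0]},{"fingers":25,"delta_pos":[15,-30,-10],"angular":[0,0,0]},{"fingers":25,"delta_pos":[15,-35,0],"angular":[0,0,0]},{"fingers":25,"delta_pos":[15,-35,0],"angular":[0,0,0]},{"fingers":25,"delta_pos":[15,-35,0],"angular":[0,0,0]},{"fingers":25,"delta_pos":[15,-35,0],"angular":[0,0,0]},{"fingers":25,"delta_pos":[15,-30,0],"angular":[0,0,0]},{"fingers":25,"delta_pos":[11,-19,0],"angular":[0,0,0]}]'
python3 -m pendant '[{"fingers":25,"delta_pos":[0,0,0],"angular":[0,0,0]},{"fingers":25,"delta_pos":[0,0,0],"angular":[0,0,0]},{"fingers":25,"delta_pos":[0,0,0],"angular":[0,0,0]}]'
python3 - <<'E'
from h import *
p=env.camera_params("wrist");im=env.read_camera("wrist"); cv2.imwrite("pics/w11.png",im); s=env.get_state(); print(s["tcp_pos"])
u,v=map(int,px("wrist",[.5085,-.1177,.079],p)); print(u,v)
for th in (200,225,245):
    for k,e in ell(im.min(2)>th,u,v,14): print(th,k,np.round(e[0],1),np.round(e[1],1),at("wrist",*e[0],.079,p).round(4))
E
```

```text
clock: 22.8
tcp_pos: [0.5076, -0.1187, 0.1713]
orientation: [0.0, 0.001, 1.0, -0.0]
wrist_force: [-0.1, 0.2, -0.2]
finger_gap: 0.0333
clock: 23.1
tcp_pos: [0.509, -0.1161, 0.1708]
orientation: [0.0, -0.0, 1.0, 0.0]
wrist_force: [-0.8, -0.0, -0.4]
finger_gap: 0.033
[ 0.50899048 -0.11594482  0.17060523]
277 210
200 out [274.4 212.6] [24.4 33.5] [ 0.5102 -0.12    0.079 ]
225 out [274.5 212.5] [24.3 33.5] [ 0.5101 -0.1199  0.079 ]
245 out [274.4 212.5] [22.7 33.6] [ 0.5101 -0.12    0.079 ]
```

```bash
python3 -m pendant '[{"fingers":25,"delta_pos":[0.5,-1.7,20],"angular":[0,0,0]},{"fingers":25,"delta_pos":[0,0,25],"angular":[0,0,0]},{"fingers":25,"delta_pos":[0,0,15],"angular":[0,0,0]},{"fingers":25,"delta_pos":[0,0,8],"angular":[0,0,0]},{"fingers":25,"delta_pos":[0,0,0],"angular":[0,0,0]},{"fingers":25,"delta_pos":[0,0,0],"angular":[0,0,0]},{"fingers":25,"delta_pos":[0,0,0],"angular":[0,0,0]}]'
```

```text
clock: 23.85
tcp_pos: [0.5089, -0.1185, 0.1033]
orientation: [0.001, -0.0, 1.0, -0.0]
wrist_force: [0.1, 0.3, -0.8]
finger_gap: 0.0325
```

```bash
python3 -m pendant '[{"fingers":25,"delta_pos":[0.4,0.6,2],"angular":[0,0,0]},{"fingers":25,"delta_pos":[0,0,2],"angular":[0,0,0]},{"fingers":25,"delta_pos":[0,0,2],"angular":[0,0,0]},{"fingers":25,"delta_pos":[0,0,0],"angular":[0,0,0]},{"fingers":25,"delta_pos":[0,0,0],"angular":[0,0,0]}]'
python3 -m pendant '[{"fingers":25,"delta_pos":[0,0,1],"angular":[0,0,0]},{"fingers":25,"delta_pos":[0,0,1],"angular":[0,0,0]},{"fingers":25,"delta_pos":[0,0,0],"angular":[0,0,0]}]'
python3 -m pendant '[{"fingers":25,"delta_pos":[0,0,1],"angular":[0,0,0]},{"fingers":25,"delta_pos":[0,0,0],"angular":[0,0,0]}]'
```

```text
clock: 24.35
tcp_pos: [0.5075, -0.1179, 0.0962]
orientation: [-0.0, -0.0, 1.0, 0.0]
wrist_force: [0.3, 1.0, -0.3]
finger_gap: 0.0329
clock: 24.65
tcp_pos: [0.5075, -0.1178, 0.0941]
orientation: [-0.0, -0.0, 1.0, 0.0]
wrist_force: [-0.2, 0.6, -0.3]
finger_gap: 0.0333
clock: 24.85
tcp_pos: [0.5075, -0.1178, 0.0932]
orientation: [-0.0, -0.0, 1.0, 0.0]
wrist_force: [1.4, 0.0, -1.2]
finger_gap: 0.0333
```

```bash
python3 -m pendant '[{"fingers":25,"delta_pos":[-0.5,0,1],"angular":[0,0,0]},{"fingers":25,"delta_pos":[0,0,0],"angular":[0,0,0]}]'
python3 -m pendant '[{"fingers":25,"delta_pos":[0,0,1],"angular":[0,0,0]},{"fingers":25,"delta_pos":[0,0,1],"angular":[0,0,0]},{"fingers":25,"delta_pos":[0,0,0],"angular":[0,0,0]}]'
python3 -m pendant '[{"fingers":25,"delta_pos":[0,0,1],"angular":[0,0,0]},{"fingers":25,"delta_pos":[0,0,1],"angular":[0,0,0]},{"fingers":25,"delta_pos":[0,0,0],"angular":[0,0,0]}]'
```

```text
clock: 25.05
tcp_pos: [0.5081, -0.1178, 0.0922]
orientation: [-0.0, -0.0, 1.0, 0.0]
wrist_force: [0.4, 0.7, -0.1]
finger_gap: 0.0332
clock: 25.35
tcp_pos: [0.5079, -0.1178, 0.0901]
orientation: [-0.0, -0.0, 1.0, 0.0]
wrist_force: [0.5, -1.1, -0.7]
finger_gap: 0.0334
clock: 25.65
tcp_pos: [0.508, -0.1178, 0.0881]
orientation: [-0.0, -0.0, 1.0, 0.0]
wrist_force: [0.0, -0.6, -0.2]
finger_gap: 0.0328
```

Threaded: 7 mm past the tip with no force. Lowering on and feeling for the cup floor.

```bash
python3 -m pendant '[{"fingers":25,"delta_pos":[0,0,3],"angular":[0,0,0]},{"fingers":25,"delta_pos":[0,0,3],"angular":[0,0,0]},{"fingers":25,"delta_pos":[0,0,3],"angular":[0,0,0]},{"fingers":25,"delta_pos":[0,0,3],"angular":[0,0,0]},{"fingers":25,"delta_pos":[0,0,3],"angular":[0,0,0]},{"fingers":25,"delta_pos":[0,0,2],"angular":[0,0,0]},{"fingers":25,"delta_pos":[0,0,0.5],"angular":[0,0,0]},{"fingers":25,"delta_pos":[0,0,0],"angular":[0,0,0]}]'
python3 -m pendant '[{"fingers":25,"delta_pos":[0,0,0.6],"angular":[0,0,0]},{"fingers":25,"delta_pos":[0,0,0],"angular":[0,0,0]}]'
python3 -m pendant '[{"fingers":25,"delta_pos":[0,0,0.5],"angular":[0,0,0]},{"fingers":25,"delta_pos":[0,0,0],"angular":[0,0,0]}]'
python3 -m pendant '[{"fingers":25,"delta_pos":[0,0,0.5],"angular":[0,0,0]},{"fingers":25,"delta_pos":[0,0,0],"angular":[0,0,0]}]'
```

```text
clock: 26.45
tcp_pos: [0.5081, -0.1178, 0.0707]
orientation: [-0.0, -0.0, 1.0, 0.0]
wrist_force: [0.2, -0.1, -1.1]
finger_gap: 0.0333
clock: 26.65
tcp_pos: [0.5082, -0.1179, 0.0703]
orientation: [0.0, -0.0, 1.0, 0.0]
wrist_force: [-0.2, 0.1, -0.5]
finger_gap: 0.0332
clock: 26.85
tcp_pos: [0.5081, -0.1178, 0.0697]
orientation: [0.0, -0.0, 1.0, 0.0]
wrist_force: [0.1, 0.0, -0.9]
finger_gap: 0.0329
clock: 27.05
tcp_pos: [0.5081, -0.1179, 0.0692]
orientation: [-0.0, -0.0, 1.0, 0.0]
wrist_force: [-0.6, 0.1, -0.7]
finger_gap: 0.0329
```

```bash
python3 -m pendant '[{"fingers":25,"delta_pos":[0,0,0.5],"angular":[0,0,0]},{"fingers":25,"delta_pos":[0,0,0],"angular":[0,0,0]}]'
python3 -m pendant '[{"fingers":25,"delta_pos":[0,0,0.5],"angular":[0,0,0]},{"fingers":25,"delta_pos":[0,0,0],"angular":[0,0,0]}]'
python3 -m pendant '[{"fingers":25,"delta_pos":[0,0,0.4],"angular":[0,0,0]},{"fingers":25,"delta_pos":[0,0,0],"angular":[0,0,0]}]'
python3 -m pendant '[{"fingers":25,"delta_pos":[0,0,0.4],"angular":[0,0,0]},{"fingers":25,"delta_pos":[0,0,0],"angular":[0,0,0]}]'
```

```text
clock: 27.25
tcp_pos: [0.5081, -0.1178, 0.0686]
orientation: [-0.0, -0.0, 1.0, 0.0]
wrist_force: [1.3, -0.3, -0.1]
finger_gap: 0.0331
clock: 27.45
tcp_pos: [0.5081, -0.1178, 0.0681]
orientation: [-0.0, -0.0, 1.0, 0.0]
wrist_force: [-0.1, 0.3, -1.5]
finger_gap: 0.0328
clock: 27.65
tcp_pos: [0.5081, -0.1178, 0.0678]
orientation: [-0.0, -0.0, 1.0, 0.0]
wrist_force: [-0.2, 0.6, -1.6]
finger_gap: 0.0333
clock: 27.85
tcp_pos: [0.5081, -0.1179, 0.0674]
orientation: [-0.0, -0.0, 1.0, 0.0]
wrist_force: [-0.1, -0.1, -1.3]
finger_gap: 0.0331
```

```bash
python3 -m pendant '[{"fingers":25,"delta_pos":[0,0,0.4],"angular":[0,0,0]},{"fingers":25,"delta_pos":[0,0,0],"angular":[0,0,0]}]'
python3 -m pendant '[{"fingers":25,"delta_pos":[0,0,0.4],"angular":[0,0,0]},{"fingers":25,"delta_pos":[0,0,0],"angular":[0,0,0]}]'
python3 -m pendant '[{"fingers":25,"delta_pos":[0,0,0.4],"angular":[0,0,0]},{"fingers":25,"delta_pos":[0,0,0],"angular":[0,0,0]}]'
```

```text
clock: 28.05
tcp_pos: [0.5082, -0.1179, 0.0672]
orientation: [0.0, -0.0, 1.0, 0.0]
wrist_force: [-0.6, 0.1, 0.9]
finger_gap: 0.033
clock: 28.25
tcp_pos: [0.5082, -0.1179, 0.0671]
orientation: [0.0, -0.0, 1.0, -0.0]
wrist_force: [-0.9, 0.9, 5.1]
finger_gap: 0.0333
clock: 28.45
tcp_pos: [0.5083, -0.1179, 0.0671]
orientation: [0.0, -0.0, 1.0, -0.0]
wrist_force: [-2.4, 1.0, 8.1]
finger_gap: 0.0336
```

Seated. Releasing and rising clear.

```bash
python3 -m pendant '[{"fingers":36,"delta_pos":[0,0,-0.6],"angular":[0,0,0]},{"fingers":42,"delta_pos":[0,0,0],"angular":[0,0,0]},{"fingers":60,"delta_pos":[0,0,0],"angular":[0,0,0]},{"fingers":70,"delta_pos":[0,0,0],"angular":[0,0,0]},{"fingers":70,"delta_pos":[0,0,-10],"angular":[0,0,0]},{"fingers":70,"delta_pos":[0,0,-30],"angular":[0,0,0]},{"fingers":70,"delta_pos":[0,0,-35],"angular":[0,0,0]},{"fingers":70,"delta_pos":[0,0,-35],"angular":[0,0,0]},{"fingers":70,"delta_pos":[0,0,0],"angular":[0,0,0]},{"fingers":70,"delta_pos":[0,0,0],"angular":[0,0,0]},{"fingers":70,"delta_pos":[0,0,0],"angular":[0,0,0]}]'
python3 - <<'E'
from h import *
p=env.camera_params("wrist"); im=env.read_camera("wrist"); t=env.read_camera("top"); sc=env.read_camera("scene"); cv2.imwrite("pics/w12.png",im); cv2.imwrite("pics/t12.png",t); cv2.imwrite("pics/s12.png",sc)
s=env.get_state(); print(s["clock"],s["tcp_pos"],s["wrist_force"].round(1))
zt=.024+.028+.06; u,v=px("wrist",[.5085,-.1177,zt],p); print(u,v); u,v=int(u),int(v)
h=cv2.cvtColor(im,cv2.COLOR_BGR2HSV)
print("row",h[v,u-40:u+40:3].tolist()); print("col",h[v-40:v+40:3,u].tolist())
m=(h[...,0]>11)&(h[...,0]<19)&(h[...,1]>140)&(h[...,2]>150)
for k,e in ell(m,u,v,45): print(k,np.round(e[0],1),np.round(e[1],1),at("wrist",*e[0],zt,p).round(4))
# scene: other things unchanged
for a,b,n in((t,cv2.imread("pics/top0.png"),"top"),):
    d=cv2.absdiff(a,b).max(2)>60
    print(n,[(x[0],x[1]) for x in blobs(d,40)])
E
```

```text
clock: 29.55
tcp_pos: [0.5075, -0.1176, 0.1761]
orientation: [-0.001, -0.0, 1.0, 0.0]
wrist_force: [-0.0, -0.3, -0.5]
finger_gap: 0.0705
29.7 [ 0.50724669 -0.11755273  0.17554609] [-0.1 -0.2 -0.5]
279.1717802529428 224.04062230171178
row [[103, 27, 152], [86, 24, 86], [98, 25, 152], [104, 26, 148], [103, 25, 141], [98, 21, 143], [15, 147, 166], [17, 161, 231], [16, 157, 230], [16, 159, 231], [13, 129, 69], [15, 151, 83], [15, 149, 87], [16, 153, 85], [15, 151, 86], [15, 157, 91], [15, 144, 83], [17, 152, 74], [15, 152, 119], [15, 160, 116], [16, 163, 114], [16, 124, 84], [101, 28, 144], [104, 23, 142], [99, 24, 139], [98, 27, 143], [99, 26, 137]]
col [[0, 0, 255], [15, 149, 101], [16, 153, 100], [15, 148, 102], [15, 160, 107], [15, 154, 114], [15, 159, 148], [17, 158, 237], [17, 162, 233], [16, 160, 229], [103, 23, 152], [128, 9, 118], [17, 154, 86], [15, 146, 89], [16, 160, 89], [15, 158, 89], [16, 156, 88], [15, 148, 98], [15, 161, 122], [15, 161, 128], [15, 149, 130], [97, 25, 135], [99, 24, 136], [98, 30, 138], [99, 30, 137], [103, 26, 136], [95, 23, 136]]
out [278.5 222.8] [38.1 42.8] [ 0.5076 -0.1182  0.112 ]
top [([289.5, 300.7], [193, 150, 176, 270, 18334]), ([297.3, 165.9], [292, 154, 12, 25, 51]), ([217.3, 197.4], [210, 191, 19, 12, 101]), ([152.9, 316.5], [48, 197, 232, 223, 17407]), ([241.3, 292.2], [229, 272, 26, 42, 162]), ([63.4, 314.6], [53, 310, 21, 13, 95]), ([322.0, 343.6], [316, 328, 13, 33, 131]), ([11.4, 357.4], [0, 347, 33, 16, 264]), ([307.4, 392.8], [299, 362, 20, 58, 161]), ([37.4, 393.9], [0, 364, 87, 56, 3707])]
```

The grip's top ring is 45 px wide and centred at about (279,223), as expected for a seated grip. The tool is clear and nothing else changed. Handing in.

```bash
python3 - <<'E'
from h import *
sc=cv2.imread("pics/s12.png"); b=cv2.imread("pics/scene0.png")
for n,(x0,y0,x1,y1) in dict(bowl=(130,212,195,265),shaker=(238,270,264,312),sauce=(285,290,325,358),ring=(345,318,400,372),nut=(418,242,436,260),yellow=(282,236,302,266),spatula=(98,138,185,215),tongs=(190,98,275,138)).items():
    print(n,int((cv2.absdiff(sc,b)[y0:y1,x0:x1].max(2)>60).sum()),end="; ")
print(px("scene",[.508,-.118,.112])); h=cv2.cvtColor(sc,cv2.COLOR_BGR2HSV); u,v=map(int,px("scene",[.508,-.118,.112])); print(h[v-12:v+36:3,u].tolist())
print(env.hand_in())
E
```

```text
bowl 0; shaker 0; sauce 0; ring 0; nut 209; yellow 1; spatula 0; tongs 876; (np.float64(268.05214780843477), np.float64(166.1474571196933))
[[15, 142, 138], [15, 139, 132], [15, 141, 143], [14, 158, 129], [20, 191, 56], [14, 164, 59], [16, 204, 60], [12, 171, 58], [15, 169, 62], [15, 168, 56], [16, 148, 62], [13, 138, 63], [42, 15, 85], [70, 9, 86], [120, 14, 75], [87, 91, 28]]
the job is handed in; nothing more can be done
None
```

The spacer, the cup washer (open side up) and the wooden grip are on the bolt in that order. Each was lowered until I felt contact, then released. The job was handed in at about 30 s of the 72 s limit; no verdict was reported.

- **Forces:** the highest wrist force read at a stop was about 8 N, seating the grip. The bolt tip was never pressed noticeably.
- **Seating heights:** the spacer touched down where its grasp height predicted. The washer was about 0.7 mm and the grip about 1 mm below prediction, inside the 2.5 mm tolerance.
- **Position:** the camera put the grip's top ring at about (.508, -.118), within 1 mm of the bolt. I had used all 12 picture views before the grip went on, so its final placing was checked by numbers only.
- **Other things on the counter:**
  - Unchanged: bowl, shaker, sauce bottle, egg ring and spatula match the starting scene picture, and the yellow look-alike differs by one pixel.
  - Unresolved: the picture regions for the nut (209 pixels) and the tongs (876 pixels) do differ. I put this down to the arm and its shadow having moved. The tool never went near either at counter height, but I did not confirm it.

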